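# Hold the bento lid ready above its tiers

### The arm

A 7-joint arm with a two-finger parallel gripper is mounted at the origin on the work surface. World frame = base frame: x ahead of the robot, y to its left, z up, the work surface at z = 0. Lengths are in m, angles in degrees, forces in N, time in s.
With the tool pointing down it reaches from about 0.425 to 0.875 m from the base axis. Payload 4.7 kg.
Tool frame: the origin (TCP) lies at the centre of the arm's flange, where the gripper is bolted on; the fingertips stand 182 mm ahead of it and the grasp point (between the pads) lies 164 mm ahead of it; z points along the fingers, x is the direction in which the jaws open and shut, and the axes are right-handed (so a half turn about z gives the same grasp; the last joint's range is limited). The gripper opens to 87 mm and grips with 3 to 60 N. Pads are 19 mm wide; open, the fingers measure 117 mm over their backs; the gripper's body (75 mm by 190 mm) begins 51 mm behind the grasp point.
Start: joints at [73.516, 18.392, -4.016, 83.108, 1.295, 78.541, -3.26], TCP at [0.193, -0.621, 0.405] pointing down, gripper open.
Joint ranges: [-163.93, 163.93], [-17.29, 119.83], [-79.2, 71.16], [3.27, 140.29], [-89.18, 269.18], [5.43, 117.66], [-154.24, 154.24]. Speed limits (degrees/s): [147.25, 147.25, 180, 180, 180, 180, 180].

### API

Orientations are given as [roll, pitch, yaw] about the fixed x, y, z axes, in that order (R = Rz(yaw) Ry(pitch) Rx(roll)).
In Python, from cell import env gives the robot as it stands. The module is installed in compiled form; this text tells all that it offers.
- The arm moves only by the tool carry_out, never from a script. Its argument "increments" is a list of rows, each a list of 5 numbers: the shift along the world's x, y, z in m, then the turn about the world's z in degrees, then the gripper's target within -1 to 1 (shut at 1, half-way at 0, fully open at -1). In form: [[dx, dy, dz, spin, jaw], ...]. A call has 1 to 20 rows; each row is the pose to reach, as a shift and turn from the pose commanded when the call began; what a row does not reach only later rows make up. A row lasts 1/10 s, in which the tool goes at most 50 mm and 8.59 degrees, less where a joint would pass 70% of its speed; a pose out of reach is approached as far as the arm can. A call with a gripper value outside its range is refused whole. The fingers move at their own pace and stop on an object; "grip_force" is the grip in N (left out, the last holds). Time passes only in rows, so rows that repeat a pose let the fingers close. It gives the time, the measured TCP pose, the force and the opening at its end, in the units of the state.
- env.get_obs(): the state, without advancing time (a new reading comes with each control period).
- env.read_camera(name): name is "scene" or "top" or "wrist"; returns (picture, depth): 420x560x3 uint8, red, green, blue; 420x560 float32, m along the optical axis (not along the pixel's ray), 0 where there is no reading.
- env.get_calibration(name): a dict with "K" (3x3 intrinsics, pixels), "camera_from_world" (4x4, takes a point from world to camera coordinates); the wrist camera has in their place "T_tool_cam" (4x4, takes a point from camera to tool coordinates, whose origin is the TCP and whose axes are the tool frame's). Camera axes: x right, y down, z forward; pixel columns grow to the right and rows downward; lengths in m; the calibration is good to about 2 mm. A picture is of the moment at which its call begins: read the wrist's pose just before it. get_calibration takes no time and is no camera call.
- env.sign_off(): hands the job in, once; it reports no verdict.
The state is a dict: "time_s": time; "qpos": joint angles; "joint_velocities": joint speeds; "effort": joint torques, N m; "tool_pos": TCP position; "tool_rot": TCP orientation; "force": force on the tool from outside, world axes, zero at the start; "wrist_torque": the same for the moment, N m; "grip_width": finger opening in m.
Only numpy, scipy, OpenCV 4.12 (cv2) and the standard library are available. Lean on these libraries where they do the work, as an engineer would, in place of code of your own. Each camera call takes 0.05 s, during which the arm holds its last target.

### The job

Pick up the round bento lid, lift it over the plates in the dish drainer without touching them, and turn it so that the notch in its rim stands above the latch tab of the stacked tiers. Stop with the lid level and centred about 15 mm above the open tier's rim, never touching the tiers, and finish there still holding the lid, so that I can look inside once more before it is shut. Leave the tiers and everything else where they stand.

Things in the scene. Friction and masses are not known exactly. Their poses are not given: they have to be found in the camera images.
- lid: loose round black plastic lid, 116 mm across (16-sided edge), about 0.09 kg, lying flat on the counter, on one side of the drainer. The disc is 8 to 10 mm thick. On top, centred, a grey plastic grip bar 60 mm long (along the lid's x), 14 mm thick (y), its top 37 mm above the underside: pinch it across its thickness. Origin: centre of the underside; z up; x points from the centre to the notch
- notch (a point): the notch of the lid: a gap 23 mm wide and about 12 mm deep in the lid's edge, in line with the grip bar; the point lies 55 mm from the lid's centre along its x, 4 mm above the underside
- tiers: loose stack of two round black bento tiers in one piece, 112 mm across, 80 mm high, 0.4 kg, open at the top with 3 mm walls, standing on the other side of the drainer from the lid. Origin: centre of the underside on the counter; z up; x points from the centre to the latch tab
- rim (a point): centre of the open mouth of the tiers, at the height of the rim, 80 mm above the counter
- latch (a point): top of the latch tab of the tiers: a black plastic block 20 mm wide standing 11 mm out of the wall, its top 5 mm above the rim; the point lies 55 mm from the tiers' axis along their x
- drainer: fixed steel dish drainer, 260 mm (its x, away from the robot) by 120 mm (its y), between lid and tiers, with five white plates of 110 mm standing upright in it; the plates' tops are 120 mm above the counter and the highest part. Origin: centre of the underside on the counter
- bowl: loose grey ceramic rice bowl, 120 mm across, 62 mm high, a bystander. Origin: centre of the underside
- cruet: loose glass cruet with a steel twist cap, 60 mm across, 122 mm high, a bystander. Origin: centre of the underside
- paddle: loose flat wooden rice paddle, 200 mm long, 62 mm wide, up to 9 mm thick, lying on the robot's right near the edge of the work, a bystander. Origin: underside, about the middle; x points to the blade

How it is judged (in metres and radians):
On the way, in this order (a step that is already met when the one before it is completed fails the run):
1. the lid is lifted off the counter (height (world z) of lid above 0.03 m and contact force between the fingers and lid above 0.5 N), for 0.1 s.
2. the lid passes over the drainer, above the plates (y of lid in the frame of drainer between -0.06 and 0.06 m and x of lid in the frame of drainer between -0.15 and 0.15 m and height (world z) of lid above 0.12 m), for 0.04 s.
At the end, for the whole second after the job is handed in: Lid held by the gripper, still, level within 0.1 rad, centre within 10 mm of the mouth's centre and notch within 12 mm of the latch seen from above, underside 7 to 25 mm above the rim, not touching the tiers; tiers upright and moved under 10 mm; bowl, upright cruet and paddle moved under 15 mm (horizontal distance between lid and rim below 0.01 m and horizontal distance between notch and latch below 0.012 m and z of lid in the frame of rim between 0.007 and 0.025 m and angle between each of lid, cruet's own z axis and vertical below 0.1 rad and contact force between the fingers and lid above 0.5 N and contact force between lid and tiers below 0.05 N and linear speed of lid below 0.02 m/s and distance of tiers from where it was at the start of the episode below 0.01 m and angle between tiers's own z axis and vertical below 0.05 rad and distance of each of bowl, cruet, paddle from where it was at the start of the episode below 0.015 m); the arm keeps its last pose, push and grip.
It fails at once if the lid or the robot touches the drainer or its plates (contact force between any of lid, the arm, the fingers and drainer above 0.5 N).
It fails at once if the lid touches the tiers (contact force between lid and tiers above 0.3 N).
It fails at once if the tiers or a bystander are disturbed (distance of tiers from where it was at the start of the episode above 0.01 m or distance of any of bowl, cruet, paddle from where it was at the start of the episode above 0.015 m).
It also fails if it takes over 45 s, if anything falls off the work surface, if the arm or the gripper's body presses on something with over 40 N, if the wrist force passes 120 N, or if a joint passes its speed limit or range.

## Working session

There is one attempt and no reset: what is moved stays moved. The work goes in short steps, Python scripts to look and compute and a tool call to move; the robot and the scene stay as the last step left them, time stands still between calls to the robot, and variables do not carry over. Pictures are saved under pics/ and viewed, and the job is handed in when it is done.

Besides the shell and the picture viewer there is one more tool, called as a command line: name --pt "numbers of a row" for each row, then --argument value for the rest. carry_out: Moves the arm, as the interface text tells. Its arguments: {"type":"object","properties":{"increments":{"type":"array"},"grip_force":{"type":"number"}},"required":["increments"]}

```bash
mkdir -p pics
python3 - <<'E'
from cell import env
import cv2,numpy as np
print(env.get_obs())
for n in ["scene","top","wrist"]:
    p,d=env.read_camera(n)
    cv2.imwrite(f"pics/{n}0.png",p[:,:,::-1]); np.savez(f"{n}0.npz",p=p,d=d)
    print(n,env.get_calibration(n),d.min(),d.max())
E
```

```text
{'time_s': 0.0, 'qpos': array([73.51646273, 18.43952463, -4.0149543 , 83.17504112,  1.29598952,
       78.54131446, -3.2587699 ]), 'joint_velocities': array([ 0.03345522, -0.06963845, -0.05431235, -0.01390721,  0.08095207,
       -0.07399581, -0.13892268]), 'effort': array([ 3.74149386e-04, -4.91297150e+01, -4.03531976e-01, -3.12536681e+01,
       -6.37151767e-02,  4.38858045e-02,  1.98449525e-04]), 'tool_pos': array([ 0.19309909, -0.62043809,  0.40365462]), 'tool_rot': array([ 1.79993058e+02,  1.10583126e-01, -7.27058368e+01]), 'force': array([ 0.07258349, -0.05248068, -0.35392868]), 'wrist_torque': array([-0.00217177, -0.00924668,  0.02787853]), 'grip_width': 0.08706297221824738}
scene {'K': array([[449.91346803,   0.        , 280.40635217],
       [  0.        , 449.91346803, 211.66184422],
       [  0.        ,   0.        ,   1.        ]]), 'camera_from_world': array([[ 0.46808343,  0.88350331,  0.01788315, -0.21658529],
       [ 0.68026811, -0.34734426, -0.64543571, -0.39843976],
       [-0.56403298,  0.3142831 , -0.76360522,  1.56563412],
       [ 0.        ,  0.        ,  0. 
[... 319 characters left out ...]
 -0.13187311,  0.61133238],
       [ 0.13164965,  0.01402628, -0.99119707,  1.11203918],
       [ 0.        ,  0.        ,  0.        ,  1.        ]])} 0.0 2.1162055
wrist {'K': array([[347.49182396,   0.        , 282.79000843],
       [  0.        , 347.49182396, 210.87293192],
       [  0.        ,   0.        ,   1.        ]]), 'T_tool_cam': array([[ 9.99999714e-01, -6.90482946e-04,  3.09811300e-04,
        -1.22701307e-03],
       [ 5.70615642e-04,  9.56822160e-01,  2.90673405e-01,
        -8.02142843e-02],
       [-4.97139347e-04, -2.90673145e-01,  9.56822280e-01,
         2.01699361e-02],
       [ 0.00000000e+00,  0.00000000e+00,  0.00000000e+00,
         1.00000000e+00]])} 0.0 1.36649
```

View pics/scene0.png

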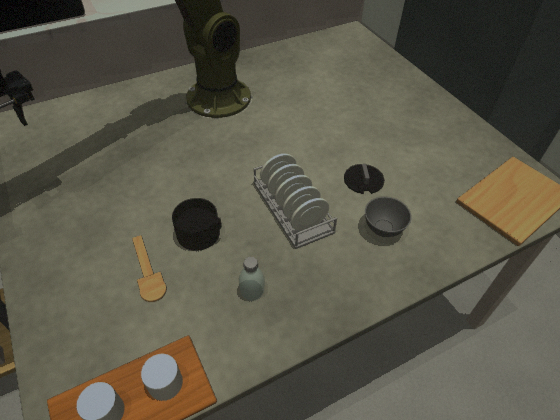

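View pics/top0.png

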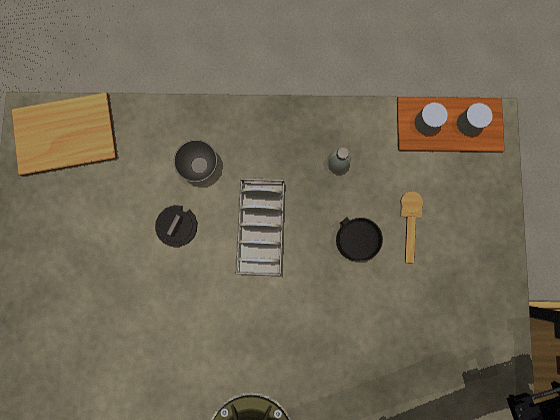

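View pics/wrist0.png

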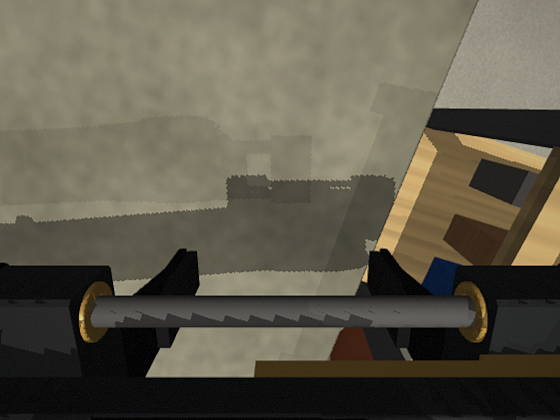

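The top view shows the lid near pixel (176,226) with its notch to the upper right, and the tiers near (359,240) with the tab near (345,222). The drainer is near (262,227), the bowl at (196,161), the cruet at (340,160) and the paddle at (411,225). Next I'll measure these.

```bash
cat > h.py <<'E'
import numpy as np,cv2
from cell import env
def cam(n,obs=None):
    c=env.get_calibration(n)
    if n!="wrist":
        T=np.linalg.inv(c["camera_from_world"])
    else:
        from scipy.spatial.transform import Rotation as R
        W=np.eye(4);W[:3,:3]=R.from_euler('xyz',obs['tool_rot'],degrees=True).as_matrix();W[:3,3]=obs['tool_pos']
        T=W@c["T_tool_cam"]
    return c["K"],T
def cast(uv,z,K,T):
    uv=np.atleast_2d(np.asarray(uv,float))
    r=np.c_[uv,np.ones(len(uv))]@np.linalg.inv(K).T@T[:3,:3].T
    o=T[:3,3]; s=(z-o[2])/r[:,2]
    return o+r*s[:,None]
def cloud(d,K,T):
    v,u=np.indices(d.shape)
    r=np.stack([u,v,np.ones_like(u)],-1)@np.linalg.inv(K).T*d[...,None]
    return r@T[:3,:3].T+T[:3,3]
E
python3 - <<'E'
from h import *
f=np.load("top0.npz");p,d=f["p"],f["d"]
K,T=cam("top");P=cloud(d,K,T)
ims=[]
for (u0,v0) in [(140,190),(320,200)]:
    c=p[v0:v0+80,u0:u0+80,::-1]
    c=np.clip(c.astype(float)*2.2,0,255).astype(np.uint8)
    ims.append(cv2.resize(c,(400,400),interpolation=cv2.INTER_NEAREST))
cv2.imwrite("pics/crop0.png",np.hstack(ims))
g=p.max(2)
for n,(u0,v0,w) in dict(lid=(145,195,60),tiers=(325,205,70)).items():
    z=P[v0:v0+w,u0:u0+w,2]; gg=g[v0:v0+w,u0:u0+w]
    print(n,np.percentile(z,[1,5,25,50,75,95,99]).round(4))
    m=(gg<45)
    print(m.sum())
# drainer pts
sel=(P[...,2]>.05)&(d>0)&(P[...,0]>.35)&(P[...,0]<1)&(np.abs(P[...,1])<.2)
q=P[150:300,230:295][sel[150:300,230:295]];print("drainer",q.min(0),q.max(0))
E
```

```text
lid [-0.0055 -0.0035 -0.0009  0.0017  0.0082  0.0144  0.0382]
497
tiers [-0.0051 -0.0032 -0.0007  0.0015  0.043   0.0736  0.0836]
1481
drainer [ 0.42963551 -0.07426383  0.05025311] [0.68835243 0.04488031 0.12697665]
```

View pics/crop0.png

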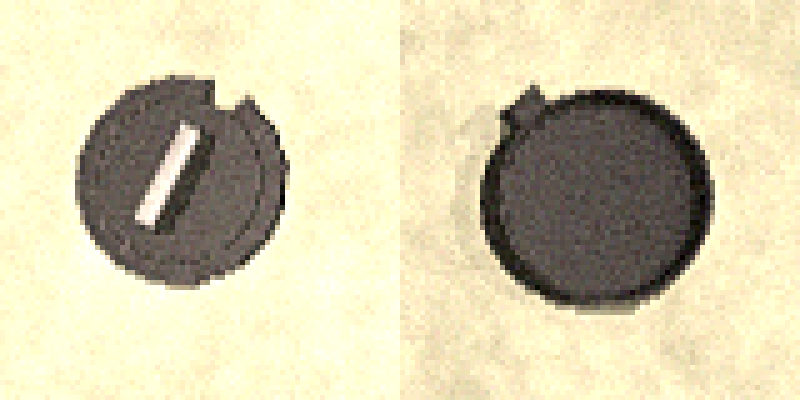

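```bash
cat > m.py <<'E'
from h import *
from scipy.optimize import least_squares
def circ(q,r):
    return least_squares(lambda c:np.hypot(*(q-c).T)-r,q.mean(0),loss='soft_l1',f_scale=.0015)
def big(m):
    n,l,s,_=cv2.connectedComponentsWithStats(m.astype(np.uint8)); k=1+np.argmax(s[1:,4]); return l==k
def outline(m):
    c=max(cv2.findContours(m.astype(np.uint8),cv2.RETR_EXTERNAL,cv2.CHAIN_APPROX_NONE)[0],key=len)[:,0]; return c
E
python3 - <<'E'
from m import *
f=np.load("top0.npz");p=f["p"];g=p.max(2).astype(float)
K,T=cam("top");print("cam",T[:3,3])
print("bg",np.median(g[240:270,150:200]))
def win(u0,v0,w):
    m=np.zeros(g.shape,bool);m[v0:v0+w,u0:u0+w]=1;return m
for n,W,z,r in [("lid",win(145,195,62),.009,.058),("tiers",win(325,208,65),.08,.056)]:
    m=big((g<52)&W)
    c=outline(m); q=cast(c,z,K,T)[:,:2]
    # contour lies on inside pixels: ~0.5px inset -> fit radius free
    s=circ(q,r); res=np.hypot(*(q-s.x).T)
    print(n,s.x,"res pct",np.percentile(res,[2,10,25,50,75,90,98]).round(4))
    s2=least_squares(lambda c:np.hypot(*(q-c[:2]).T)-c[2],[*s.x,r],loss='soft_l1',f_scale=.001);print(" free r",s2.x)
    ang=np.degrees(np.arctan2(*(q-s.x).T[::-1]))
    k=(res<s2.x[2]-.005) if n=="lid" else (res>s2.x[2]+.003)
    qk=q[k]-s.x; a=ang[k]; print(" feat ang",np.sort(a).round(0), "mean dir",np.degrees(np.arctan2(*qk.mean(0)[::-1])),res[k].max())
    if n=="lid":
        b=big((g>70)&win(160,208,32)); 
        v,u=np.nonzero(b);B=cast(np.c_[u,v],.037,K,T)[:,:2]
        print(" bar n",b.sum())
        rr=cv2.minAreaRect((B*1000).astype(np.float32));print(" rect",rr)
        cc=B.mean(0);w,V=np.linalg.eigh(np.cov((B-cc).T));print(" bar c",cc,"ang",np.degrees(np.arctan2(V[1,1],V[0,1])),np.sqrt(w*12))
E
```

```text
cam [ 0.46079963 -0.076681    1.1820331 ]
bg 127.0
lid [0.5601672  0.22271654] res pct [0.0442 0.0516 0.0554 0.0563 0.0572 0.0579 0.0586]
 free r [0.5598978  0.2226622  0.05630332]
 feat ang [-177. -173. -170.  -37.  -37.  -35.  -32.  -28.  -25.  -20.  -19.  -17.] mean dir -43.39699298256184 0.050555569653513203
 bar n 95
 rect ((560.5406494140625, 223.70420837402344), (11.185810089111328, 58.20637893676758), 66.02173614501953)
 bar c [0.56015216 0.22389849] ang 155.92389026518418 [0.01230513 0.05861379]
tiers [ 0.52714044 -0.27368348] res pct [0.0527 0.0548 0.0563 0.0578 0.0591 0.0604 0.0645]
 free r [ 0.52756276 -0.27353594  0.05782999]
 feat ang [-72.  29.  30.  33.  36.  40.  43.  46.  48.  50.] mean dir 33.62305156061135 0.06581137859268822
```

carry_out --pt "0.012 0.013 0 1 -1" --pt "0.036 0.039 0 3 -1" --pt "0.06 0.065 0 5 -1" --pt "0.09 0.097 0 7 -1" --pt "0.12 0.13 0 9 -1" --pt "0.15 0.162 0 12 -1" --pt "0.18 0.195 0 14 -1" --pt "0.21 0.227 0 16 -1" --pt "0.24 0.26 0 19 -1" --pt "0.264 0.285 0 21 -1" --pt "0.28 0.303 0 22 -1" --pt "0.287 0.31 0 22 -1" --pt "0.287 0.31 0 22 -1" --pt "0.287 0.31 0 22 -1" --pt "0.287 0.31 0 22 -1"

```text
time_s: 1.65
tool_pos: [0.4788, -0.3126, 0.4046]
tool_rot: [179.9, 0.0, -50.9]
force: [-0.0, 0.3, 0.4]
grip_width: 0.0867
```

Run:
```python
from h import *
o=env.get_obs();p,d=env.read_camera("wrist")
print(o['tool_pos'],o['tool_rot'],o['qpos'],o['joint_velocities'].max())
np.savez("w1.npz",p=p,d=d,**{k:o[k] for k in('tool_pos','tool_rot')})
cv2.imwrite("pics/w1.png",np.clip(p[:,:,::-1]*1.8,0,255).astype(np.uint8))
```

```text
[ 0.47883881 -0.31263332  0.4046083 ] [ 1.79934902e+02  2.50164324e-04 -5.09235535e+01] [ 49.65418998  10.09520113 -21.61279252  93.95707015   3.86561318
  76.69887878 -23.47003985] 0.11010577278271486
```

View pics/w1.png

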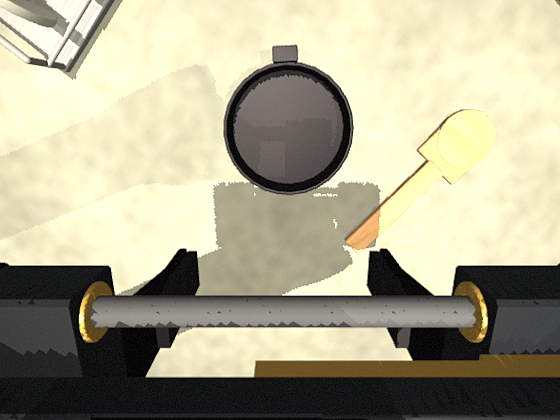

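The wrist view shows the tiers' rim centred near (288,128) with the tab at (285,53), and the gripper's shadow just below. I'll fit the rim circle and the tab top.

Run:
```python
from m import *
f=np.load("w1.npz");p=f["p"];g=p.max(2).astype(float)
K,T=cam("wrist",f)
c=p[35:205,205:365,::-1];cv2.imwrite("pics/w1c.png",cv2.resize(np.clip(c*3.0,0,255).astype(np.uint8),(640,680)[:2],interpolation=cv2.INTER_NEAREST)[:600])
m=np.zeros(g.shape,bool);m[30:205,205:370]=1
for th in(45,52,60):
    mm=big((g<th)&m);q=cast(outline(mm),.08,K,T)[:,:2]
    c0=np.array([.527,-.2735]);k=np.abs(np.hypot(*(q-c0).T)-.056)<.006;q1=q[k]
    s=circ(q1,.056);s2=least_squares(lambda c:np.hypot(*(q1-c[:2]).T)-c[2],[*s.x,.056],loss='soft_l1',f_scale=.0007)
    print(th,s.x,s2.x,len(q1))
    q2=cast(outline(mm),.085,K,T)[:,:2];r=np.hypot(*(q2-s2.x[:2]).T);far=q2[(r>.061)]
    a=np.degrees(np.arctan2(*(far-s2.x[:2]).T[::-1]));print(" tab",np.sort(a).round(1)[[0,1,2,-3,-2,-1]],r.max())
    print(" tab c", cv2.minAreaRect((far*1000).astype(np.float32)))
P=cloud(f["d"],K,T);z=P[35:205,205:365,2];print(np.percentile(z,[50,80,90,95,98,99.5]))
```

```text
45 [ 0.52796332 -0.27503425] [ 0.52646873 -0.27734438  0.05330608] 307Traceback (most recent call last):
  File "<stdin>", line 12, in <module>
IndexError: index 0 is out of bounds for axis 0 with size 0
```

View pics/w1c.png

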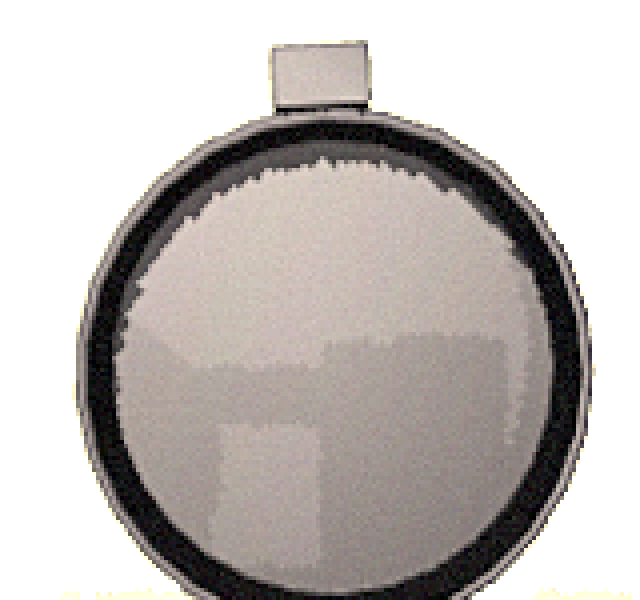

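Run:
```python
from m import *
f=np.load("w1.npz");p=f["p"];g=p.max(2).astype(float)
K,T=cam("wrist",f)
print(g[128,220:250]); print(g[40:80,285])
m=np.zeros(g.shape,bool);m[62:200,215:360]=1
for th in(20,25,30):
    mm=big((g<th)&m);q=cast(outline(mm),.08,K,T)[:,:2]
    s2=least_squares(lambda c:np.hypot(*(q-c[:2]).T)-c[2],[.527,-.275,.053],loss='soft_l1',f_scale=.0007)
    print(th,s2.x,np.abs(np.hypot(*(q-s2.x[:2]).T)-s2.x[2]).mean())
    # outer: 
mm=np.zeros(g.shape,bool);mm[60:205,215:365]=1
for th in(60,70,80):
    b=big((g<th)&mm);q=cast(outline(b),.08,K,T)[:,:2]
    cc=s2.x[:2];a=np.hypot(*(q-cc).T);q=q[abs(a-.056)<.004]
    s=least_squares(lambda c:np.hypot(*(q-c[:2]).T)-c[2],[.527,-.275,.056],loss='soft_l1',f_scale=.0007);print("outer",th,s.x)
tab=cast([[273,46],[297,46],[273,61],[297,61]],.085,K,T);t=tab.mean(0)
print("tab corners",tab.round(4).tolist(),"mid",t)
for e in [tab[:2].mean(0),tab[2:].mean(0),t]:
    v=e[:2]-s2.x[:2];print(np.degrees(np.arctan2(v[1],v[0])),np.hypot(*v))
```

```text
[137. 139. 146. 107.  51.  54.  35.   8.   2.  12.   3.   4.   4.  21.
  58.  64.  62.  59.  61.  62.  60.  61.  61.  58.  61.  59.  60.  61.
  62.  59.]
[147. 147. 148. 149. 158.  95.  48.  66.  68.  68.  68.  66.  68.  70.
  68.  68.  69.  68.  70.  71.  59.  24.  32.  61.  47.  14.   3.  10.
   9.  12.  26.  30.  29.  27.  57.  76.  73.  70.  71.  71.]
20 [ 0.52688941 -0.27813903  0.05224334] 0.00021452528283456257
25 [ 0.52684831 -0.27813885  0.05235784] 0.00021883098198574965
30 [ 0.52687211 -0.27816311  0.05243443] 0.00021410890952229127
outer 60 [ 0.52686259 -0.278281    0.05493726]
outer 70 [ 0.52684044 -0.27822375  0.05503116]
outer 80 [ 0.52680544 -0.27818766  0.05513793]
tab corners [[0.5704, -0.2272, 0.085], [0.5823, -0.2419, 0.085], [0.5618, -0.234, 0.085], [0.5739, -0.2489, 0.085]] mid [ 0.57207837 -0.23799198  0.085     ]
41.42029610618521 0.06592298287426153
41.869985482825506 0.055029598293040737
41.62489044425638 0.06047582869479868
```

carry_out --pt "0 0.01 0 -1 -1" --pt "0.002 0.035 0 -2 -1" --pt "0.003 0.065 0 -4 -1" --pt "0.004 0.1 0 -7 -1" --pt "0.006 0.135 0 -10 -1" --pt "0.007 0.17 0 -12 -1" --pt "0.008 0.205 0 -15 -1" --pt "0.009 0.24 0 -18 -1" --pt "0.01 0.275 0 -20 -1" --pt "0.011 0.31 0 -23 -1" --pt "0.012 0.345 0 -26 -1" --pt "0.013 0.38 0 -29 -1" --pt "0.015 0.415 0 -32 -1" --pt "0.016 0.45 0 -34 -1" --pt "0.018 0.485 0 -37 -1" --pt "0.02 0.512 0 -39 -1" --pt "0.02 0.53 0 -40 -1" --pt "0.02 0.535 0 -40 -1" --pt "0.02 0.535 0 -40 -1" --pt "0.02 0.535 0 -40 -1"

```text
time_s: 3.7
tool_pos: [0.5007, 0.2226, 0.4046]
tool_rot: [180.0, -0.1, -90.8]
force: [0.0, -0.1, 0.8]
grip_width: 0.087
```

Run:
```python
from h import *
o=env.get_obs();p,d=env.read_camera("wrist")
print(o['tool_pos'],o['tool_rot'],o['qpos'],o['joint_velocities'].max())
np.savez("w2.npz",p=p,d=d,**{k:o[k] for k in('tool_pos','tool_rot')})
cv2.imwrite("pics/w2.png",np.clip(p[:,:,::-1]*1.8,0,255).astype(np.uint8))
```

```text
[0.50071234 0.22264776 0.40463354] [ 1.79995110e+02 -7.06956867e-02 -9.08271992e+01] [  15.62315241   10.06060536  -46.94900225   96.45895907    7.59369451
   76.7897403  -123.46032085] 0.3412551034078987
```

View pics/w2.png

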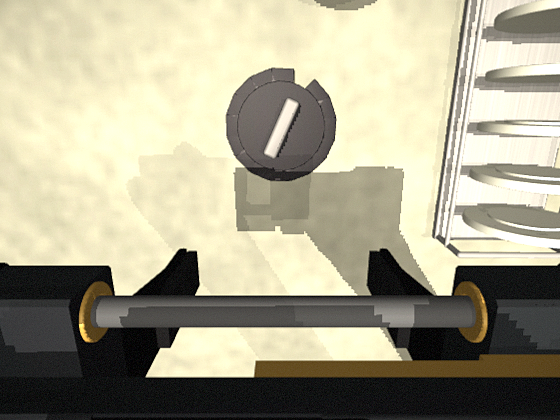

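The lid is at (281,125), its bar runs from (270,157) to (293,100), and the notch is near (305,80).

```bash
cat > lid.py <<'E'
from m import *
def barfit(g,K,T,box,z=.037,th=75):
    u0,v0,u1,v1=box;m=np.zeros(g.shape,bool);m[v0:v1,u0:u1]=1
    b=big((g>th)&m);v,u=np.nonzero(b);B=cast(np.c_[u,v],z,K,T)[:,:2]
    cc=B.mean(0);w,V=np.linalg.eigh(np.cov((B-cc).T))
    return cc,np.degrees(np.arctan(V[1,1]/V[0,1])),np.sqrt(w*12),b
E
python3 - <<'E'
from lid import *
f=np.load("w2.npz");p=f["p"];g=p.max(2).astype(float);K,T=cam("wrist",f)
for th in(80,95,110):
    cc,a,w,b=barfit(g,K,T,(258,95,306,162),th=th);print("bar",th,cc,a,w,b.sum())
m=np.zeros(g.shape,bool);m[60:190,215:345]=1
mm=big((g<75)&m);q=cast(outline(mm),.009,K,T)[:,:2]
c0=np.array([.56,.223]);r=np.hypot(*(q-c0).T);k=(abs(r-.057)<.006)&(q[:,0]>.525);q1=q[k]
s=circ(q1,.0575);s2=least_squares(lambda c:np.hypot(*(q1-c[:2]).T)-c[2],[*c0,.057],loss='soft_l1',f_scale=.0007);print(s.x,s2.x)
v=q[(np.hypot(*(q-s2.x[:2]).T)<.053)&(q[:,0]>.58)]-s2.x[:2];print(len(v));
a=np.degrees(np.arctan2(v[:,1],v[:,0]));print(a.min(),a.max(),np.median(a))
E
```

```text
bar 80 [0.55969695 0.22451861] -25.078425045924597 [0.01232125 0.05781337] 774
bar 95 [0.55974619 0.22446583] -25.147280038639646 [0.01152156 0.05727171] 713
bar 110 [0.55993995 0.2245545 ] -25.358308528599697 [0.01029862 0.0567026 ] 628
[0.55876139 0.22458461] [0.55906103 0.22457365 0.05722415]
25
-35.508230409015454 -15.785789539738579 -24.058679820507095
```

carry_out --pt "0.01 0 0 -4 -1" --pt "0.025 0.001 0 -10 -1" --pt "0.045 0.002 -0.01 -16 -1" --pt "0.056 0.002 -0.03 -21 -1" --pt "0.059 0.002 -0.06 -24 -1" --pt "0.059 0.002 -0.09 -24.4 -1" --pt "0.059 0.002 -0.11 -24.4 -1" --pt "0.059 0.002 -0.12 -24.4 -1" --pt "0.059 0.002 -0.12 -24.4 -1" --pt "0.059 0.002 -0.12 -24.4 -1"

```text
time_s: 4.75
tool_pos: [0.5597, 0.2261, 0.2858]
tool_rot: [-179.9, 0.0, -115.1]
force: [-1.5, 0.5, -0.0]
grip_width: 0.0867
```

Run:
```python
from h import *
o=env.get_obs();p,d=env.read_camera("wrist")
print(o['tool_pos'],o['tool_rot'],o['qpos'])
np.savez("w3.npz",p=p,d=d,**{k:o[k] for k in('tool_pos','tool_rot')})
cv2.imwrite("pics/w3.png",np.clip(p[:,:,::-1]*1.8,0,255).astype(np.uint8))
```

```text
[0.55969275 0.22607033 0.28583948] [-1.79933088e+02  4.61950793e-02 -1.15149677e+02] [   8.08208776   22.39264803  -39.86812933   97.04928431   15.52008404
   66.12082575 -151.13802767]
```

View pics/w3.png

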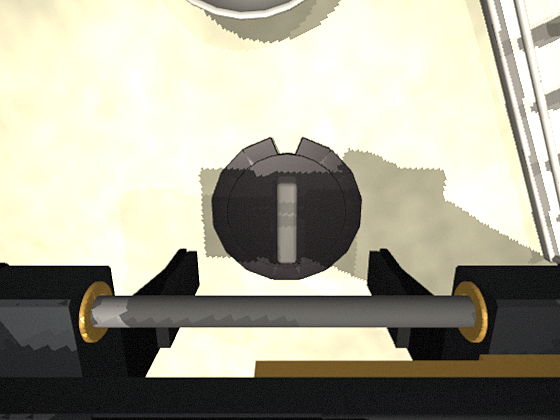

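carry_out --pt "0 -0.001 -0.01 1 -1" --pt "0 -0.001 -0.025 1 -1" --pt "0 -0.001 -0.03 1 -1" --pt "0 -0.001 -0.03 1 -1"

```text
time_s: 5.2
tool_pos: [0.5586, 0.225, 0.2531]
tool_rot: [179.9, -0.1, -114.1]
force: [-0.8, -0.3, -0.8]
grip_width: 0.0869
```

Run:
```python
from h import *
o=env.get_obs()
print(o['tool_pos'],o['tool_rot'],o['qpos'])
f=np.load("w3.npz");K,T=cam("wrist",f);print(cast([[286.5,183],[286.5,262]],.037,K,T))
```

```text
[0.55861423 0.22500415 0.25310924] [ 1.79874803e+02 -1.14340576e-01 -1.14104175e+02] [   7.27928336   24.25530712  -38.88461739   98.7953162    16.7773718
   63.06868731 -150.97080132]
[[0.58612417 0.21225666 0.037     ]
 [0.53357656 0.23676631 0.037     ]]
```

carry_out --pt "0.001 0 -0.01 0.5 -1" --pt "0.001 0 -0.025 0.5 -1" --pt "0.001 0 -0.04 0.5 -1" --pt "0.001 0 -0.05 0.5 -1" --pt "0.001 0 -0.056 0.5 -1" --pt "0.001 0 -0.057 0.5 -1" --pt "0.001 0 -0.057 0.5 -1"

```text
time_s: 5.9
tool_pos: [0.5602, 0.2256, 0.1978]
tool_rot: [180.0, 0.0, -113.6]
force: [-0.8, 0.2, -0.3]
grip_width: 0.0868
```

Run:
```python
from h import *
o=env.get_obs()
print(o['tool_pos'],o['tool_rot'],o['qpos'],o['force'])
```

```text
[0.56023378 0.22555557 0.19778963] [ 1.79997584e+02  3.57111738e-03 -1.13597638e+02] [   4.681876     27.78358145  -35.83314957  100.8941626    18.88863828
   57.42984536 -151.92456393] [-0.78584496  0.15538405 -0.26871355]
```

Good height and joint margin. Next I'll close the gripper.

carry_out --pt "0 0 0 0 0.3" --pt "0 0 0 0 0.7" --pt "0 0 0 0 1" --pt "0 0 0 0 1" --pt "0 0 0 0 1" --pt "0 0 0 0 1" --pt "0 0 0 0 1" --pt "0 0 0 0 1" --pt "0 0 0 0 1" --pt "0 0 0 0 1" --grip_force 25

```text
time_s: 6.9
tool_pos: [0.5602, 0.2253, 0.1977]
tool_rot: [180.0, -0.0, -113.6]
force: [-1.1, -0.8, 0.4]
grip_width: 0.015
```

carry_out --pt "0 0 0.005 0 1" --pt "0 0 0.015 0 1" --pt "0 0 0.03 0 1" --pt "0 0 0.05 0 1" --pt "0 0 0.07 0 1" --pt "0 0 0.09 0 1" --pt "0 0 0.11 0 1" --pt "0 0 0.13 0 1" --pt "0 0 0.15 0 1" --pt "0 0 0.165 0 1" --pt "0 0 0.177 0 1" --pt "0 0 0.18 0 1" --pt "0 0 0.18 0 1" --pt "0 0 0.18 0 1"

```text
time_s: 8.3
tool_pos: [0.56, 0.2252, 0.3768]
tool_rot: [179.9, -0.1, -113.6]
force: [0.2, 0.9, -1.7]
grip_width: 0.014
```

Run:
```python
from h import *
o=env.get_obs();p,d=env.read_camera("wrist")
print(o)
np.savez("w4.npz",p=p,d=d,**{k:o[k] for k in('tool_pos','tool_rot')})
cv2.imwrite("pics/w4.png",np.clip(p[:,:,::-1]*2.5,0,255).astype(np.uint8))
p,d=env.read_camera("scene");cv2.imwrite("pics/s4.png",np.clip(cv2.resize(p[80:300,200:480,::-1],(800,628))[:600]*1.8,0,255).astype(np.uint8))
```

```text
{'time_s': 8.3, 'qpos': array([   7.97987051,   17.63650772,  -39.30081154,   91.13382325,
         11.41914375,   75.42055556, -146.51312084]), 'joint_velocities': array([ 0.02424523,  0.33261655,  0.0655385 ,  0.25376863,  0.09912743,
       -0.0226916 , -0.00682643]), 'effort': array([-4.70612780e-02, -4.21726084e+01, -6.10645518e+00, -3.11614966e+01,
        4.63043852e-02, -7.89606781e-02,  7.88652615e-04]), 'tool_pos': array([0.55999557, 0.22515828, 0.37684026]), 'tool_rot': array([ 1.79931396e+02, -6.41491208e-02, -1.13608557e+02]), 'force': array([ 0.22653123,  0.87525518, -1.71098797]), 'wrist_torque': array([ 0.03918131,  0.03239442, -0.02137009]), 'grip_width': 0.01396756949627158}
```

View pics/w4.png

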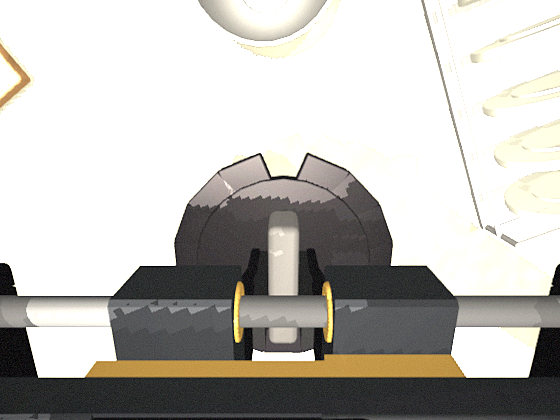

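View pics/s4.png

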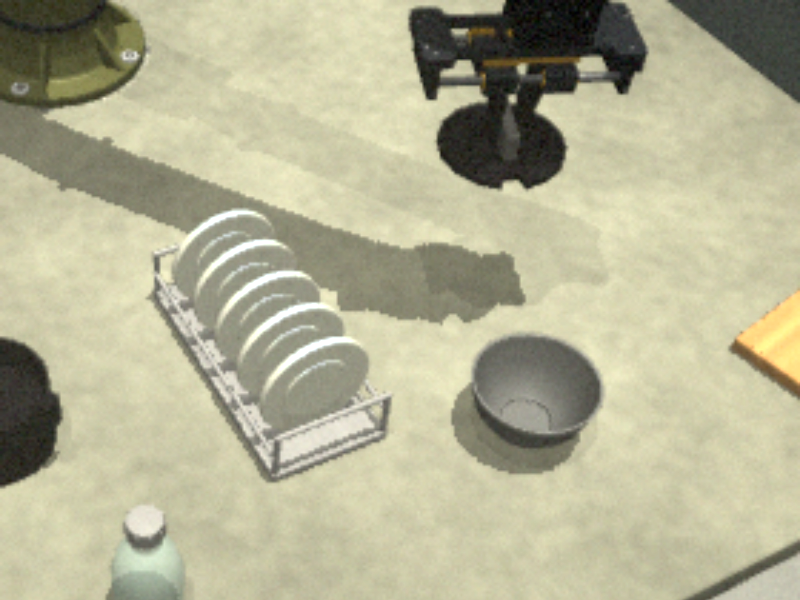

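The lid is held with its notch at (285,168), straight ahead of the bar, and it hangs level. Next I'll measure its centre in the tool frame.

```bash
cat > held.py <<'E'
from m import *
from scipy.spatial.transform import Rotation as R
def held(f,zt=.1887,th=75,box=(165,140,400,262)):
    g=f["p"].max(2).astype(float);K=env.get_calibration("wrist")["K"];Tc=env.get_calibration("wrist")["T_tool_cam"]
    u0,v0,u1,v1=box;m=np.zeros(g.shape,bool);m[v0:v1,u0:u1]=1
    mm=big((g<th)&m);c=outline(mm);q=cast(c,zt,K,Tc)[:,:2]
    k=(c[:,1]<v1-3)&(c[:,1]>v0+2);q=q[k]
    c0=np.array([0,0.])
    k=abs(np.hypot(*(q-c0).T)-.0575)<.006;q1=q[k]
    s=circ(q1,.0573);res=np.hypot(*(q1-s.x).T)
    n=q[np.hypot(*(q-s.x).T)<.051]
    n=n[(n[:,1]<-.03)]-s.x;a=np.degrees(np.arctan2(n[:,0],-n[:,1]))
    print("centre tool",s.x,"n",len(q1),"res",np.percentile(res,[5,50,95]),"notch ang from -y toward x",a.min(),a.max(),len(a))
    return s.x
if __name__=="__main__":
    import sys
    held(np.load(sys.argv[1]))
E
python3 held.py w4.npz
```

```text
centre tool [-0.00096995 -0.00025323] n 287 res [0.05512031 0.0573144  0.05804766] notch ang from -y toward x -8.914142673372309 9.460958571752746 43
```

carry_out --pt "0 -0.005 0 0 1" --pt "-0.001 -0.02 0 2 1" --pt "-0.003 -0.045 0 5 1" --pt "-0.005 -0.075 0 9 1" --pt "-0.007 -0.108 0 13 1" --pt "-0.009 -0.141 0 17 1" --pt "-0.011 -0.175 0 21 1" --pt "-0.014 -0.21 0 26 1" --pt "-0.016 -0.245 0 31 1" --pt "-0.018 -0.28 0 36 1" --pt "-0.02 -0.315 0 40 1" --pt "-0.023 -0.35 0 45 1" --pt "-0.025 -0.385 0 50 1" --pt "-0.027 -0.418 0 54 1" --pt "-0.03 -0.45 0 58 1" --pt "-0.032 -0.476 0 62 1" --pt "-0.033 -0.494 0 64.5 1" --pt "-0.033 -0.503 0 65.2 1" --pt "-0.033 -0.504 0 65.2 1" --pt "-0.033 -0.504 0 65.2 1"

```text
time_s: 10.4
tool_pos: [0.5274, -0.2777, 0.3776]
tool_rot: [-180.0, 0.0, -48.4]
force: [0.5, 0.3, -0.4]
grip_width: 0.0141
```

```bash
python3 - <<'E'
from h import *
o=env.get_obs();p,d=env.read_camera("wrist")
print(o['tool_pos'],o['tool_rot'],o['force'],o['grip_width'])
np.savez("w5.npz",p=p,d=d,**{k:o[k] for k in('tool_pos','tool_rot')})
cv2.imwrite("pics/w5.png",np.clip(p[:,:,::-1]*2.5,0,255).astype(np.uint8))
p,d=env.read_camera("scene");np.savez("s5.npz",p=p);cv2.imwrite("pics/s5.png",np.clip(cv2.resize(p[100:280,100:340,::-1],(800,600))*1.8,0,255).astype(np.uint8))
E
python3 held.py w5.npz
```

```text
[ 0.52740449 -0.27770632  0.37761789] [-1.79971793e+02  4.16067978e-02 -4.83925089e+01] [ 0.54877425  0.26139923 -0.39066269] 0.01405733495354866Traceback (most recent call last):
  File "held.py", line 17, in <module>
    held(np.load(sys.argv[1]))
    ~~~~^^^^^^^^^^^^^^^^^^^^^^
  File "held.py", line 13, in held
    print("centre tool",s.x,"n",len(q1),"res",np.percentile(res,[5,50,95]),"notch ang from -y toward x",a.min(),a.max(),len(a))
                                                                                                        ~~~~~^^
    return umr_minimum(a, axis, None, out, keepdims, initial, where)
ValueError: zero-size array to reduction operation minimum which has no identity
```

View pics/w5.png

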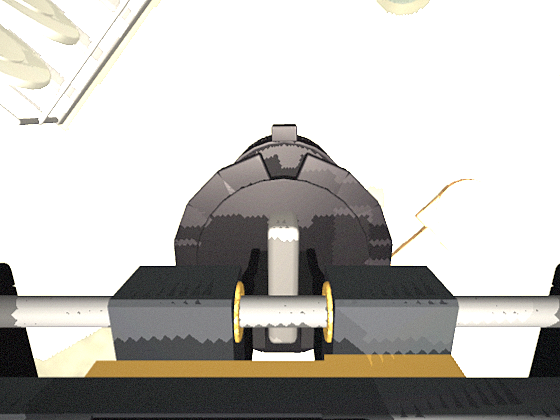

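View pics/s5.png

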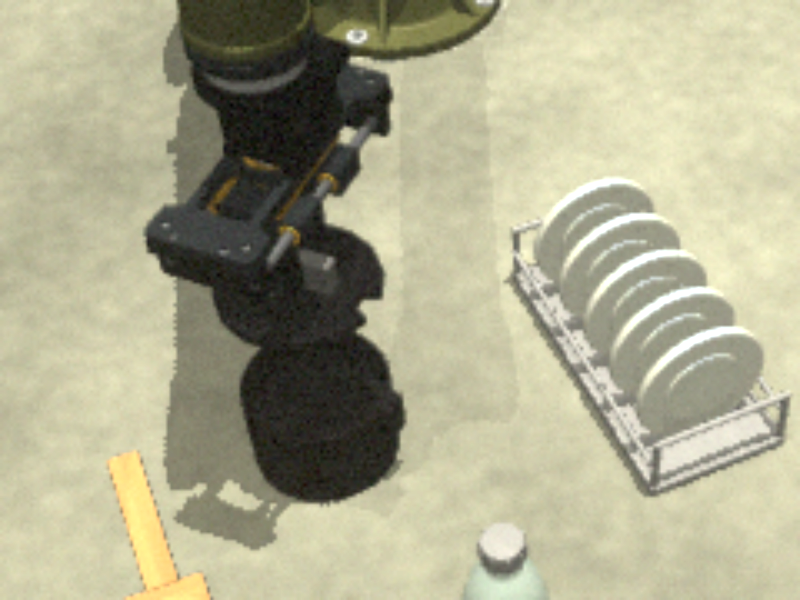

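carry_out --pt "0 -0.001 -0.005 0 1" --pt "0 -0.001 -0.015 0 1" --pt "0 -0.001 -0.03 0 1" --pt "0 -0.001 -0.045 0 1" --pt "0 -0.001 -0.055 0 1" --pt "0 -0.001 -0.06 0 1" --pt "0 -0.001 -0.06 0 1" --pt "0 -0.001 -0.06 0 1"

```text
time_s: 11.3
tool_pos: [0.5274, -0.2797, 0.318]
tool_rot: [-180.0, -0.0, -48.4]
force: [-0.1, -1.0, 0.0]
grip_width: 0.0138
```

Run:
```python
from h import *
o=env.get_obs();p,d=env.read_camera("wrist")
print(o['tool_pos'],o['tool_rot'],o['force'],o['grip_width'])
np.savez("w6.npz",p=p,d=d,**{k:o[k] for k in('tool_pos','tool_rot')})
cv2.imwrite("pics/w6.png",cv2.resize(np.clip(p[110:270,160:400,::-1]*2.5,0,255).astype(np.uint8),(720,480),interpolation=cv2.INTER_NEAREST))
```

```text
[ 0.52737702 -0.2797136   0.31804878] [-1.79987316e+02 -3.02252640e-02 -4.84101425e+01] [-0.10811214 -0.96281226  0.02902472] 0.013844559290673308
```

View pics/w6.png

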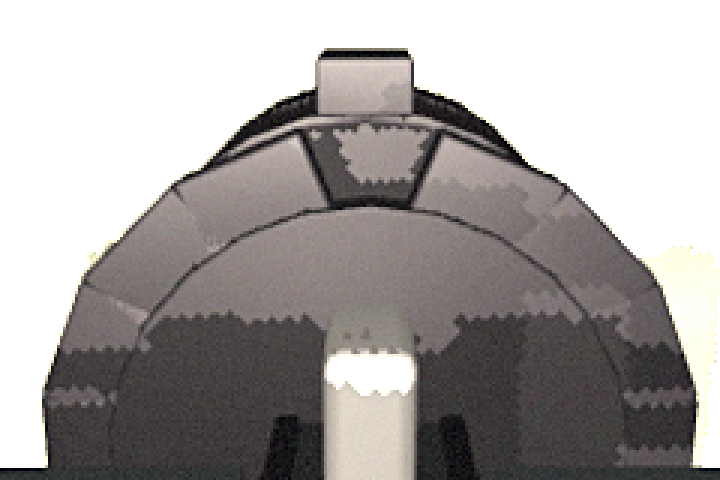

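The tab is at crop columns 317–411 and the notch at 330–412, so the tab sits about 1.4 mm to the left of the notch. I'll work out the offset precisely before the final descent.

Run:
```python
from held import *
f=np.load("w6.npz");c=env.get_calibration("wrist");K,T=c["K"],c["T_tool_cam"]
P=lambda cr,z:cast(np.array(cr)/3.+[160,110],z,K,T)[:,:2]*1000
tz=f["tool_pos"][2]
print("tab",P([[317,58],[411,58],[317,113],[411,113]],tz-.085).round(1).tolist())
print("notch out/in",P([[302,130],[439,130],[330,206],[411,206]],.1887).round(1).tolist())
print("lid extreme x",P([[46,405],[695,405]],.1887).round(1).tolist())
```

```text
tab [[-11.2, -66.9], [7.6, -66.9], [-11.3, -56.1], [7.7, -56.1]]
notch out/in [[-11.6, -58.5], [10.4, -58.5], [-7.2, -46.1], [6.1, -46.0]]
lid extreme x [[-57.1, -10.9], [55.9, -10.8]]
```

carry_out --pt "-0.001 0.001 -0.005 0 1" --pt "-0.001 0.001 -0.012 0 1" --pt "-0.001 0.001 -0.019 0 1" --pt "-0.001 0.001 -0.023 0 1" --pt "-0.001 0.001 -0.025 0 1" --pt "-0.001 0.001 -0.025 0 1" --pt "-0.001 0.001 -0.025 0 1" --pt "-0.001 0.001 -0.025 0 1"

```text
time_s: 12.15
tool_pos: [0.5263, -0.2787, 0.2931]
tool_rot: [-180.0, -0.0, -48.4]
force: [-0.3, 0.5, -0.4]
grip_width: 0.0141
```

Run:
```python
from h import *
o=env.get_obs();p,d=env.read_camera("wrist")
print(o['tool_pos'],o['tool_rot'],o['force'],o['grip_width'],o['time_s'])
np.savez("w7.npz",p=p,d=d,**{k:o[k] for k in('tool_pos','tool_rot')})
cv2.imwrite("pics/w7.png",cv2.resize(np.clip(p[110:270,160:400,::-1]*2.5,0,255).astype(np.uint8),(720,480),interpolation=cv2.INTER_NEAREST))
p,d=env.read_camera("scene");cv2.imwrite("pics/s7.png",np.clip(cv2.resize(p[150:270,130:290,::-1],(800,600))*2.5,0,255).astype(np.uint8))
p,d=env.read_camera("top");np.savez("t7.npz",p=p);cv2.imwrite("pics/t7.png",p[:,:,::-1])
print(env.get_obs()['tool_pos'])
```

```text
[ 0.52633219 -0.27865689  0.29312304] [-1.79992390e+02 -3.56662707e-02 -4.84043025e+01] [-0.29967555  0.49505173 -0.40438529] 0.01410779206484982 12.15
[ 0.5262834  -0.2786639   0.29303445]
```

View pics/w7.png

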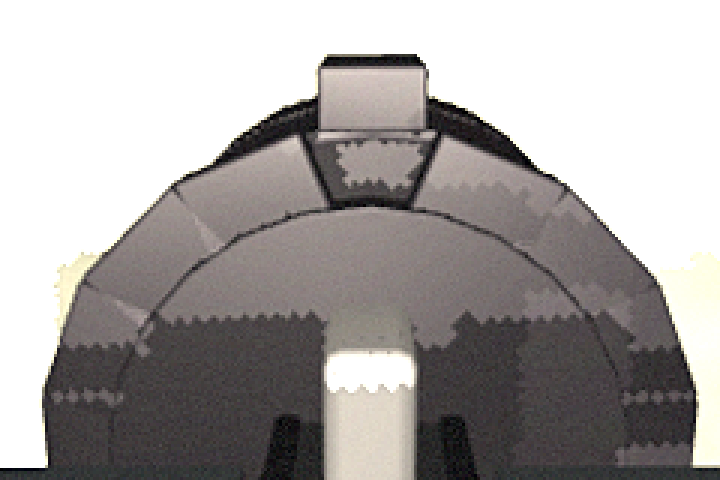

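View pics/s7.png

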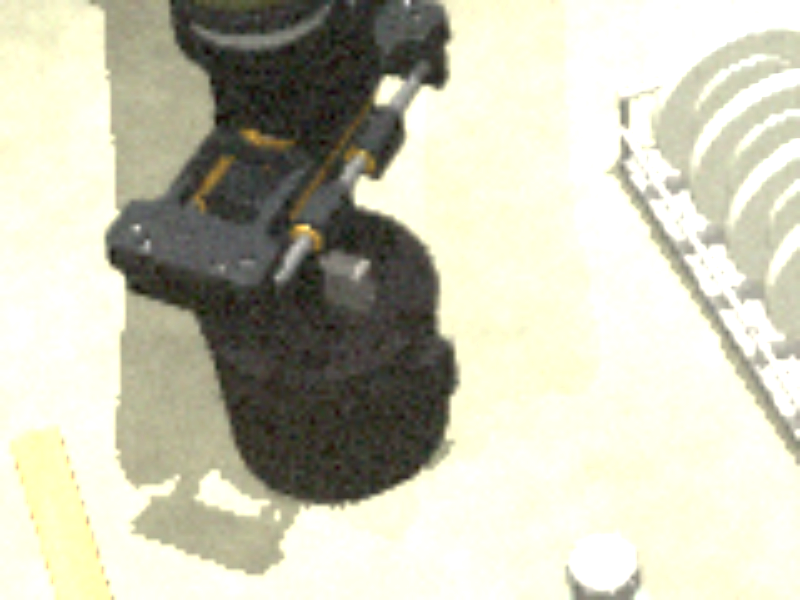

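View pics/t7.png

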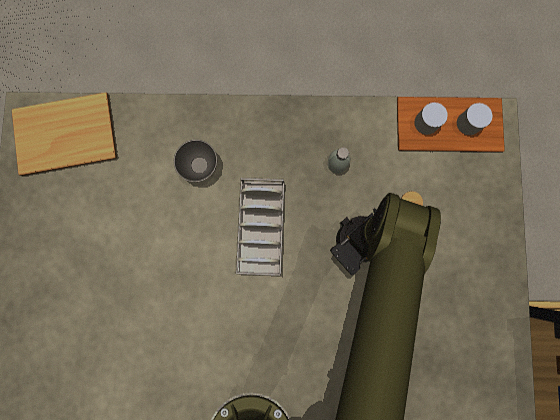

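The wrist view shows the tab at columns 319–427, centred on the notch at 330–412, and the lid hasn't shifted in the grip. I'll check the numbers once more, then hand in.

Run:
```python
from held import *
c=env.get_calibration("wrist");K,T=c["K"],c["T_tool_cam"]
f=np.load("w7.npz");tz=f["tool_pos"][2]
print("tab mm",(cast(np.array([[319,68],[427,68],[319,130],[427,130]])/3.+[160,110],tz-.085,K,T)[:,:2]*1000).round(1).tolist())
o=env.get_obs();print("gap mm",(o['tool_pos'][2]-.1977-.08)*1000)
print(env.sign_off())
```

```text
tab mm [[-9.6, -66.8], [9.4, -66.8], [-9.8, -55.9], [9.6, -55.9]]
gap mm 15.334450075802323
the job is handed in; nothing more can be done
None
```

I gripped the lid by its bar, carried it over the plates with about 50 mm to spare and turned it about 65° to line up with the latch tab. It is now held still above the open tier, and I've handed the job in at about 12 s of the 45 s; no verdict is reported.

**Last checks:**
- **Notch and latch:** the wrist camera puts the tab's middle within about 1 mm of the notch's centreline. The tab's edges, at 56 and 67 mm, fit a lid centred to within 1–2 mm.
- **Height:** the underside is about 15.3 mm above the rim. This comes from the arm's height compared with when it gripped the lid on the counter, not from a separate measurement.
- **Level and grip:** the tool is tilted less than 0.1°, the fingers are 14 mm apart on the bar, and the force readings show no sign of contact.
- **Everything else:** the bowl, cruet and drainer look unmoved in the final top view. The arm hides most of the paddle and the tiers there, so I judged the tiers from the tab in the wrist view.

**What disagreed:**
- **Tiers' position:** my first top-view estimate was about 5 mm off the wrist camera's in y, because the tiers' base blurred the outline. I used the wrist measurement.
- **Refit of the lid:** my automatic fit of the lid in the grip failed once the tiers were behind it. From then on I checked it by reading pixels.

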